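# Strip the plaster moulds out of the screw clamp

## Task

Crank the handwheel until the jaw's red pointer stands at the green flag, so that the clamp lets go of its plaster moulds; lay every mould lying down in the open drawer and slide the drawer fully shut. Then crank the jaw back to the blue flag, ready for the next batch, let go, and leave the other things on the bench where they are.

Things in the scene. Friction and masses are not known exactly. Their poses are not given: they have to be found in the camera images.
- crank_grip (a point): mid grip of the handwheel's upright red crank knob: cylinder 24 mm across, 47 tall, spinning freely on its own upright axis; the point lies 20 below its top, 31 above the flat of the wheel, 45 out from the wheel's axis. The wheel, 108 across, lies level on the green gearbox at the clamp's -y end. Pinch the knob and lead it round a level circle; about 3 N
- wheel_hub (a point): a point on the upright axis of the handwheel, at the height of crank_grip
- wheel (a joint): handwheel angle, rad, 0 to 23.5 over several turns; grows counter-clockwise seen from above, which draws the jaw back (opens it) 24 mm a turn; clockwise closes it. It stays where it is left. Knob direction from the hub in the clamp's frame = this angle, from +x
- jaw (a joint): how far the clamp's moving jaw is drawn back, m, 0 to 0.09; driven only by the handwheel
- pointer (a point): tip of the jaw's red pointer, over the aluminium scale rail on the clamp's +x side (ticks each 10 mm); it travels along the clamp's -y as the jaw opens
- green_flag: small green upright flag 3 mm thick and 26 high on the scale rail: the open mark. Its axes are the clamp's; the pointer is on the mark when its y in this frame is 0
- blue_flag: small blue flag, the same kind, between the jaw's start and the green flag: the parking mark for the next batch
- clamp: mould clamp, sizes in mm, origin at table height, axes near the world's, y along the jaw's travel. Steel bed 290 x 370, top 12 high. Fixed wall 55 high, inner face at y = +135; curbs 20 high at x = +-140; gearbox and wheel at y = -150. The moving jaw, 262 wide, has its face at y = 40 less the opening; its lip, 51 to 57 high, overhangs the bed 45 beyond that face and covers the moulds until the jaw is drawn back
- unit_drawer0 (a joint): how far the blue-fronted drawer is open, m: 0 fully shut, 0.15 to 0.175 at the start; needs about 1 to 3 N, pushed along the unit's +x
- unit_drawer0_handle (a point): middle of the drawer's steel bar handle (along y, 120 mm long), 35 in front of the drawer's front face, which is 294 wide and 58 high; axes of the unit: -x is the way the drawer opens; the front is 15 thick and the drawer's inside begins 56 behind this point
- drawer_floor (a point): centre of the drawer's inner floor, axes of the unit, travels with the drawer; inside 215 (x) by 258 (y) mm, walls 41 above the floor, floor about 22 above the table. Only the part drawn out of the unit is open from above. The unit is 85 high, its ceiling 51 above the drawer's floor, so a mould must lie, not stand on end
- mould1: white plaster mould block 28 (x) x 60 (y) x 30 (z) mm, about 60 g, two terracotta dots on its top; origin at its centre. At the start it lies on the clamp's bed; may be absent
- mould2: white plaster mould block 28 (x) x 60 (y) x 30 (z) mm, about 60 g, two terracotta dots on its top; origin at its centre. At the start it lies on the clamp's bed; may be absent
- mould3: white plaster mould block 28 (x) x 60 (y) x 30 (z) mm, about 60 g, two terracotta dots on its top; origin at its centre. At the start it lies on the clamp's bed; may be absent
- mould4: white plaster mould block 28 (x) x 60 (y) x 30 (z) mm, about 60 g, two terracotta dots on its top; origin at its centre. At the start it lies on the clamp's bed; may be absent
- bowl: bystander: a shallow blue bowl, 90 across, 45 high, on top of the drawer unit (mm); leave it where it is
- glaze_jar: bystander: a glaze jar with a yellow cap, 64 across, 80 high, on top of the drawer unit (mm); leave it where it is
- slip_bottle: bystander: a bottle, 60 across, 150 high (mm); leave it where it is
- mug: bystander: a white mug, 80 across, 85 high, handle to its +y (mm); leave it where it is
- brush: bystander: a brush lying flat along its x axis (mm); leave it where it is
- wood_rib: bystander: a flat wooden rib 80 x 30 x 8 lying on the clamp's bed beside the gearbox (mm); leave it where it is
- fired_pot: bystander: a small terracotta pot, 84 across, 85 high (mm); leave it where it is

How it is judged (in metres and radians):
On the way, in this order (a step that is already met when the one before it is completed fails the run):
1. the jaw's pointer stands at the green flag (within 2 mm), wheel at rest (y of pointer in the frame of green_flag between -0.002 and 0.002 m and velocity of joint wheel between -0.1 and 0.1 rad/s), for 0.3 s.
2. every mould is in the drawer and the drawer is fully shut (x of mould1 in the frame of drawer_floor between -0.115 and 0.115 m and y of mould1 in the frame of drawer_floor between -0.13 and 0.13 m and z of mould1 in the frame of drawer_floor between 0.008 and 0.04 m and x of mould2 in the frame of drawer_floor between -0.115 and 0.115 m and y of mould2 in the frame of drawer_floor between -0.13 and 0.13 m and z of mould2 in the frame of drawer_floor between 0.008 and 0.04 m and x of mould3 in the frame of drawer_floor between -0.115 and 0.115 m and y of mould3 in the frame of drawer_floor between -0.13 and 0.13 m and z of mould3 in the frame of drawer_floor between 0.008 and 0.04 m and x of mould4 in the frame of drawer_floor between -0.115 and 0.115 m and y of mould4 in the frame of drawer_floor between -0.13 and 0.13 m and z of mould4 in the frame of drawer_floor between 0.008 and 0.04 m and value of joint unit_drawer0 below 0.004 m), for 0.2 s.
3. the jaw's pointer stands at the blue flag (within 2 mm), wheel at rest (y of pointer in the frame of blue_flag between -0.002 and 0.002 m and velocity of joint wheel between -0.1 and 0.1 rad/s), for 0.3 s.
At the end, for the whole second after the job is handed in: The pointer is within 2 mm of the blue flag, every mould present lies in the drawer, the drawer is shut to within 4 mm, all is at rest and let go (all of step 2 and all of step 3 and contact force between the fingers and anything else below 0.5 N and linear speed of each of mould1, mould2, mould3, mould4 below 0.02 m/s); the robot touches nothing.
It fails at once if a bystander on the bench is moved more than 4 cm (distance of any of bowl, glaze_jar, slip_bottle, mug, brush, wood_rib, fired_pot from where it was at the start of the episode above 0.04 m).
Of mould1, mould2, mould3, mould4 only 2 to 4 are there at a start; the rules pass over those that are not, and their reading is None.
At some moment in a run one of mould1, mould2, mould3, mould4 may be knocked a few centimetres aside while the robot is not near it.
Once in a run the grip may slacken for a moment while it holds something.
It also fails if it takes over 210 s, if anything falls off the work surface, if the arm or the gripper's body presses on something with over 40 N, if the wrist force passes 120 N, or if a joint passes its speed limit or range.

## Robot

A 6-joint arm with a two-finger parallel gripper is mounted at the origin on the work surface. World frame = base frame: x ahead of the robot, y to its left, z up, the work surface at z = 0. Lengths are in mm, angles in rad, forces in N, time in s.
With the tool pointing down it reaches from about 350 to 975 mm from the base axis. Payload 17.4 kg.
Tool frame: the origin (TCP) lies on the centre line of the jaws, within the pads' length; the fingertips stand tcp_to_tips ahead of it and the grasp point (between the pads) lies 2 mm behind it (tcp_to_tips is the distance from the TCP to the fingertips, in mm); z points along the fingers, y is the line along which they close (so a half turn about z gives the same grasp; the last joint's range is limited). The gripper opens to 85 mm and grips with 20 to 120 N. Pads are 22 mm wide; open, the fingers measure 114 mm over their backs; the gripper's body (76 mm by 85 mm) begins 54 mm behind the grasp point. The pads swing forward as they close: fully open they stand 13 mm farther back than shut.
Start: joints at [-1.308, 0.116, 1.442, -0, 1.584, -0.038], TCP at [199.983, -644.701, 248.303] pointing down, gripper open.
Joint ranges: [-2.83, 2.83], [-0.83, 2.19], [0.07, 2.5], [-1.14, 4.28], [0.01, 3], [-2.97, 2.97]. Speed limits (rad/s): [1.89, 1.89, 2.22, 3.14, 3.14, 3.14].

## Interface

Orientations are given as a unit quaternion [x, y, z, w].
In Python, from cell import * gives the robot as it stands.
- The arm moves only by the tool apply_moves, never from a script. Its argument "plan" is a list of rows, each an object of numbers: "x", "y", "z": the shift along the tool's x, y, z in m; "spin": the turn about the tool's z in rad; "hand": the opening, from -1 (shut) to 1 (fully open). In form: [{"x": .., "y": .., "z": .., "spin": .., "hand": ..}, ...]. A call has 1 to 5 rows; each row is the pose to reach, as a shift and turn from the pose commanded when the call began, along the tool's axes at that moment; what a row does not reach only later rows make up. A row lasts 1/8 s, in which the tool goes at most 62.5 mm and 10.7 degrees, less where a joint would pass 70% of its speed; a pose out of reach is approached as far as the arm can. A call with a gripper value outside its range is refused whole. The fingers move at their own pace and stop on an object; "newtons" is the grip in N (left out, the last holds). Time passes only in rows, so rows that repeat a pose let the fingers close. It gives the time, the measured TCP pose, the force, the opening and the grip force at its end, in the units of the state.
- observe(): the state, without advancing time (a new reading comes with each control period).
- grab_frame(name): name is "scene" or "top" or "wrist"; returns (picture, depth): 384x512x3 uint8, red, green, blue; 384x512 float32, mm along the optical axis (not along the pixel's ray), 0 where there is no reading.
- calibration(name): a dict with "fx", "fy", "cx", "cy" (pixels), "view" (4x4, takes a point from world to camera coordinates). Camera axes: x right, y down, z forward; pixel columns grow to the right and rows downward; lengths in mm; the calibration is good to about 2 mm. The wrist camera is an equidistant fisheye: a pixel r from the principal point sees the ray r / f radians off the axis. A picture is of the moment at which its call begins: read the wrist's pose just before it. calibration takes no time and is no camera call; for the wrist camera it gives the pose at the moment of the call.
- finish_job(): hands the job in; it is judged then, once.
The state is a dict: "t": time; "q": joint angles; "joint_velocities": joint speeds; "effort": joint torques, N m; "tool_pos": TCP position; "tool_rot": TCP orientation; "ft_force": force on the tool from outside, world axes, zero at the start; "moment": the same for the moment, N m; "finger_gap": finger opening in mm; "finger_force": force on a finger pad.
Only numpy, scipy, OpenCV 4.12 (cv2) and the standard library are available. Lean on these libraries where they do the work, as an engineer would, in place of code of your own. Each camera call takes 0.05 s, during which the arm holds its last target. There are 200 camera calls.

## Working session

There is one attempt and no reset: what is moved stays moved. The work goes in short steps, Python scripts to look and compute and a tool call to move; the robot and the scene stay as the last step left them, time stands still between calls to the robot, and variables do not carry over. Pictures are saved under pics/ and viewed, at most 14 in all, crops included, and the job is handed in when it is done.

Besides the shell and the picture viewer there is one more tool, called after "Emit:" by a JSON object that holds its "name" and its "arguments", one argument or row to a line. apply_moves: Moves the arm, as the interface text tells. Its arguments: {"type":"object","properties":{"plan":{"type":"array"},"newtons":{"type":"number"}},"required":["plan"]}

```bash
ls; mkdir -p pics; cat > h.py <<'E'
from cell import *
import numpy as np, cv2
def save(n,f,crop=None,s=1):
    im,d=grab_frame(n)
    np.savez('pics/%s.npz'%f,im=im,d=d)
    o=im[...,::-1]
    if crop: u0,v0,u1,v1=crop;o=o[v0:v1,u0:u1]
    o=cv2.resize(o,None,fx=s,fy=s,interpolation=cv2.INTER_CUBIC)
    cv2.imwrite('pics/%s.png'%f,o); return im,d
def world(n,d,u,v,k=1):
    c=calibration(n);V=np.array(c['view'])
    p=d[v-k:v+k+1,u-k:u+k+1];z=np.median(p[p>0])
    P=np.array([(u-c['cx'])*z/c['fx'],(v-c['cy'])*z/c['fy'],z,1])
    return (np.linalg.inv(V)@P)[:3]
def cloud(n,d):
    c=calibration(n);V=np.linalg.inv(np.array(c['view']))
    v,u=np.mgrid[:d.shape[0],:d.shape[1]]
    P=np.stack([(u-c['cx'])*d/c['fx'],(v-c['cy'])*d/c['fy'],d,np.ones_like(d)],-1)
    return (P@V.T)[...,:3]
E
python3 - <<'E'
from h import *
print(observe())
save('top','top1',s=1.5);save('scene','scene1',s=1.5)
print(calibration('top'),calibration('wrist'))
E
```

```text
pics
{'t': 0.0, 'q': array([-1.30780721e+00,  1.16513453e-01,  1.44228011e+00,  3.06156780e-06,
        1.58400190e+00, -3.77930534e-02]), 'joint_velocities': array([ 2.84503126e-06,  2.66869460e-03, -2.01503788e-03,  7.36834737e-04,
       -4.53266774e-04,  8.50749467e-04]), 'effort': array([-7.49143674e-04, -7.31994438e+01, -6.32494783e+01, -9.69268262e-05,
        6.25216984e-03,  6.01889406e-05]), 'tool_pos': array([ 199.93205568, -644.52920376,  247.5344234 ]), 'tool_rot': array([ 9.88712378e-01,  1.49824806e-01, -6.60532116e-05, -5.97770034e-04]), 'ft_force': array([ 0.0151977 , -0.89804653, -0.32139626]), 'moment': array([ 0.00327016, -0.02469551,  0.0125022 ]), 'finger_force': 0.0, 'finger_gap': 85.164695593676}
{'fx': 432.9690379621918, 'fy': 432.9690379621918, 'cx': 251.5772694481934, 'cy': 191.78046211636874, 'view': array([[ 1.55149869e-03, -9.99716564e-01, -2.37567583e-02,
         9.41562872e+00],
       [-9.96376202e-01,  4.74873352e-04, -8.50543288e-02,
         6.07696966e+02],
       [ 8.50415028e-02,  2.38026303e-02, -9.96093057e-01,
         1.46149517e+03],
       [ 0.00000000e+00,  0.00000000e+00,  0.00000000e+00,
         1.00000000e+00]])} {'fx': 297.3186396354542, 'fy': 297.3186396354542, 'cx': 257.6529100640887, 'cy': 192.27523603883301, 'view': array([[ 2.96832963e-01, -9.54928226e-01, -1.50849055e-03,
        -6.73418980e+02],
       [-9.06046772e-01, -2.82136731e-01,  3.15401510e-01,
        -4.09237596e+01],
       [-3.01611405e-01, -9.22548019e-02, -9.48957118e-01,
         3.80172279e+02],
       [ 0.00000000e+00,  0.00000000e+00,  0.00000000e+00,
         1.00000000e+00]])}
```

View pics/top1.png

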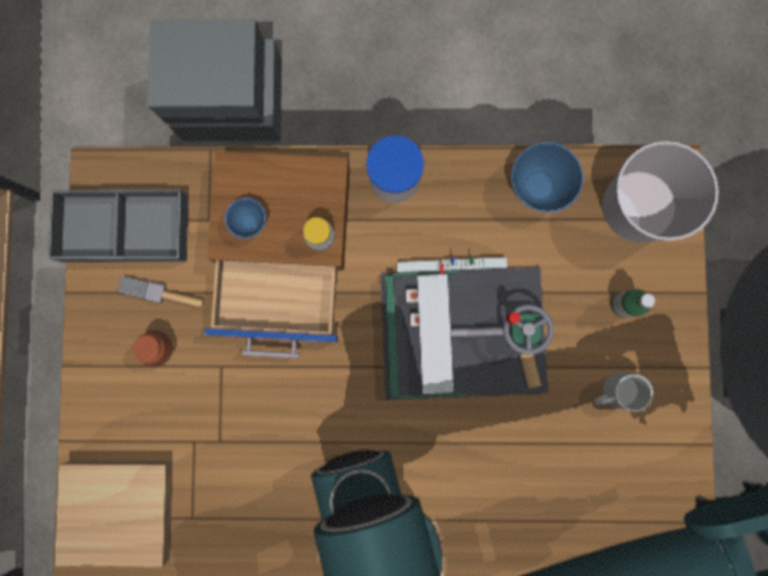

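View pics/scene1.png

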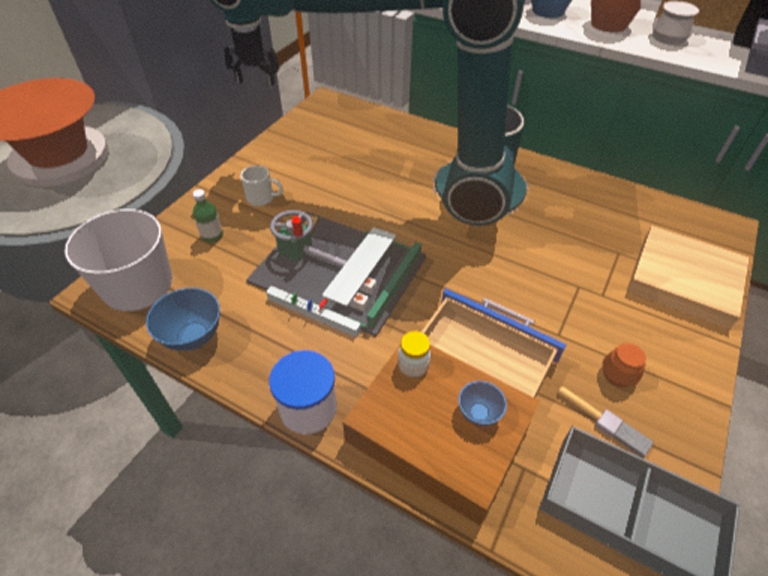

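```bash
python3 - <<'E'
from h import *
import cell
print([k for k in dir(cell) if not k.startswith('__')], getattr(cell,'tcp_to_tips',None))
z=np.load('pics/top1.npz');d=z['d'];im=z['im']
P=cloud('top',d)
for n,(u,v) in dict(knob=(514,318),hub=(528,330),blue=(452,260),green=(472,260),ptr=(441,268),m1=(414,296),m2=(416,320),floor=(275,297),handle=(271,352),frontL=(207,333),frontR=(336,341),bedTL=(400,270),bedTR=(540,267),bedBR=(545,390),jar=(317,232),bowl=(246,217),unitedgeL=(215,262),unitedgeR=(340,264),lipA=(420,278),lipB=(447,278),lipC=(426,390),lipD=(452,390)).items():
    print(n,world('top',d,round(u/1.5),round(v/1.5)).round())
# red knob
r=im.astype(int);m=(r[...,0]>150)&(r[...,1]<70)&(r[...,2]<70)
n,l,s,c=cv2.connectedComponentsWithStats(m.astype(np.uint8))
for i in range(1,n): print('red',s[i],c[i],P[l==i].mean(0).round())
b=cv2.resize(im[165:275,240:375,::-1],None,fx=5.5,fy=5.5,interpolation=cv2.INTER_CUBIC);cv2.imwrite('pics/c1.png',b)
E
```

```text
['Unreachable', 'calibration', 'finish_job', 'grab_frame', 'observe', 'tcp_to_tips'] 17.0
knob [ 534. -278.  152.]
hub [ 510. -315.  105.]
blue [ 671. -159.   40.]
green [ 670. -206.   47.]
ptr [ 649. -135.   45.]
m1 [589. -74.  38.]
m2 [534. -77.  40.]
floor [587. 247.  20.]
handle [460. 246.  50.]
frontL [503. 388.  67.]
frontR [487. 106.   5.]
bedTL [649. -43.  23.]
bedTR [ 658. -368.   -1.]
bedBR [ 376. -370.   11.]
jar [713. 135. 161.]
bowl [759. 301.  88.]
unitedgeL [665. 385.  33.]
unitedgeR [657.  91.  74.]
lipA [628. -87.  56.]
lipB [ 632. -151.   12.]
lipC [378. -99.  55.]
lipD [ 375. -159.   15.]
red [294 177   2   5   6] [294.16666667 179.33333333] [ 648. -135.   48.]
red [340 209   7   6  34] [342.67647059 211.44117647] [ 535. -277.  152.]
```

View pics/c1.png

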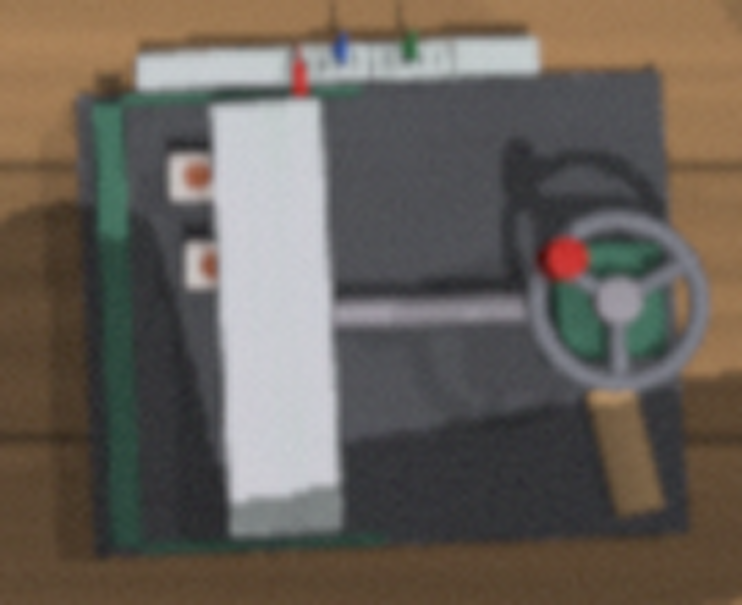

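Emit:
{"name": "apply_moves", "arguments": {
  "plan": [
    {"x":0.429,"y":-0.251,"z":0,"spin":0.26,"hand":1},
    {"x":0.429,"y":-0.251,"z":0,"spin":0.26,"hand":1},
    {"x":0.429,"y":-0.251,"z":0,"spin":0.26,"hand":1},
    {"x":0.429,"y":-0.251,"z":0,"spin":0.26,"hand":1},
    {"x":0.429,"y":-0.251,"z":0,"spin":0.26,"hand":1}
  ]
}}

```text
t: 0.72
tool_pos: [411.8, -412.3, 248.1]
tool_rot: [1.0, 0.02, -0.0, -0.0]
ft_force: [0.4, -0.2, -0.5]
finger_gap: 85.6
finger_force: 0.0
```

Emit:
{"name": "apply_moves", "arguments": {
  "plan": [
    {"x":0.06,"y":-0.06,"z":0},
    {"x":0.11,"y":-0.11,"z":0},
    {"x":0.125,"y":-0.127,"z":0},
    {"x":0.125,"y":-0.127,"z":0}
  ]
}}

```text
invalid input at $.plan[0]: expected keys x, y, z, spin, hand
```

```bash
python3 - <<'E'
from h import *
print(observe()['tool_pos'],observe()['tool_rot'])
c=calibration('wrist');print(c)
im,d=save('wrist','w1',s=1.5)
np.save('pics/w1view.npy',c['view'])
E
```

```text
[ 411.7953187  -412.33225376  248.12666687] [ 9.99794353e-01  2.02792684e-02 -2.61229566e-05 -4.84375971e-05]
{'fx': 297.3186396354542, 'fy': 297.3186396354542, 'cx': 257.6529100640887, 'cy': 192.27523603883301, 'view': array([[ 4.11743047e-02, -9.99151590e-01, -8.81880446e-04,
        -4.27626128e+02],
       [-9.48055766e-01, -3.93472952e-02,  3.15661298e-01,
         3.33463890e+02],
       [-3.15428187e-01, -1.21610626e-02, -9.48871523e-01,
         5.04569912e+02],
       [ 0.00000000e+00,  0.00000000e+00,  0.00000000e+00,
         1.00000000e+00]])}
```

View pics/w1.png

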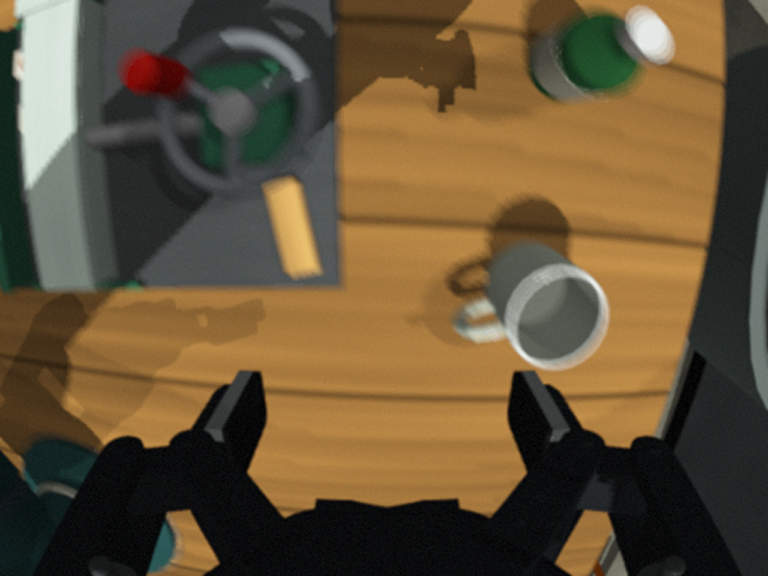

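```bash
cat >> h.py <<'E'
def wcloud(d,c):
    V=np.linalg.inv(np.array(c['view']))
    v,u=np.mgrid[:d.shape[0],:d.shape[1]]
    x=u-c['cx'];y=v-c['cy'];r=np.hypot(x,y)+1e-9;t=r/c['fx'];k=d*np.tan(t)/r
    return (np.stack([x*k,y*k,d,np.ones_like(d)],-1)@V.T)[...,:3]
def wray(u,v,z,c):
    "world point on plane z for pixel u,v of wrist"
    V=np.linalg.inv(np.array(c['view']))
    x=u-c['cx'];y=v-c['cy'];r=np.hypot(x,y)+1e-9;t=r/c['fx']
    D=V[:3,:3]@np.array([x/r*np.sin(t),y/r*np.sin(t),np.cos(t)]);o=V[:3,3]
    return o+D*(z-o[2])/D[2]
def tool(dx,dy):
    from scipy.spatial.transform import Rotation as R
    return R.from_quat(observe()['tool_rot']).inv().apply([dx,dy,0])
E
python3 - <<'E'
from h import *
z=np.load('pics/w1.npz');im,d=z['im'].astype(int),z['d'];c=calibration('wrist');P=wcloud(d,c)
m=(im[...,0]>110)&(im[...,1]<50)&(im[...,2]<50)&(P[...,2]>140)
print('knobtop',P[m].mean(0),m.sum(),P[m].min(0),P[m].max(0))
# rim: z band ~ 95-106
w=(P[...,2]>93)&(P[...,2]<112)&(np.hypot(P[...,0]-510,P[...,1]+315)<75)
Q=P[w];print(len(Q),np.percentile(Q[:,2],[5,50,95]))
rr=np.hypot(Q[:,0]-510,Q[:,1]+315);Q=Q[rr>38]
A=np.c_[2*Q[:,:2],np.ones(len(Q))];s=np.linalg.lstsq(A,(Q[:,:2]**2).sum(1),rcond=None)[0];print('hub',s[:2],np.sqrt(s[2]+s[0]**2+s[1]**2))
E
```

```text
knobtop [ 539.42632986 -271.37377356  156.83550254] 294 [ 496.54955437 -403.50202262  152.89475636] [ 548.52487568 -261.25704677  373.42041107]
5113 [102.10442665 105.97822014 108.23991584]
hub [ 513.68161603 -312.73981575] 47.21931901842866
```

Emit:
{"name": "apply_moves", "arguments": {
  "plan": [
    {"x":0.06,"y":-0.06,"z":0,"spin":0,"hand":1},
    {"x":0.11,"y":-0.11,"z":0,"spin":0,"hand":1},
    {"x":0.125,"y":-0.127,"z":0,"spin":0,"hand":1},
    {"x":0.125,"y":-0.127,"z":0,"spin":0,"hand":1}
  ]
}}

```text
t: 1.27
tool_pos: [532.2, -279.5, 247.7]
tool_rot: [1.0, 0.022, -0.0, -0.0]
ft_force: [-0.1, -1.4, -0.5]
finger_gap: 85.5
finger_force: 0.0
```

```bash
python3 - <<'E'
from h import *
print(observe()['tool_pos'],observe()['tool_rot'])
c=calibration('wrist');print(c['view'])
im,d=save('wrist','w2',s=1.5);np.save('pics/w2v.npy',c['view'])
E
```

```text
[ 532.19640043 -279.51281322  247.747195  ] [ 9.99751056e-01  2.23066600e-02 -2.46412524e-04 -4.21486027e-04]
[[ 4.51878467e-02 -9.98977274e-01 -1.56982206e-03 -3.01815199e+02]
 [-9.47763453e-01 -4.33678259e-02  3.16012133e-01  4.51573261e+02]
 [-3.15757019e-01 -1.27920878e-02 -9.48753850e-01  5.43801450e+02]
 [ 0.00000000e+00  0.00000000e+00  0.00000000e+00  1.00000000e+00]]
```

View pics/w2.png

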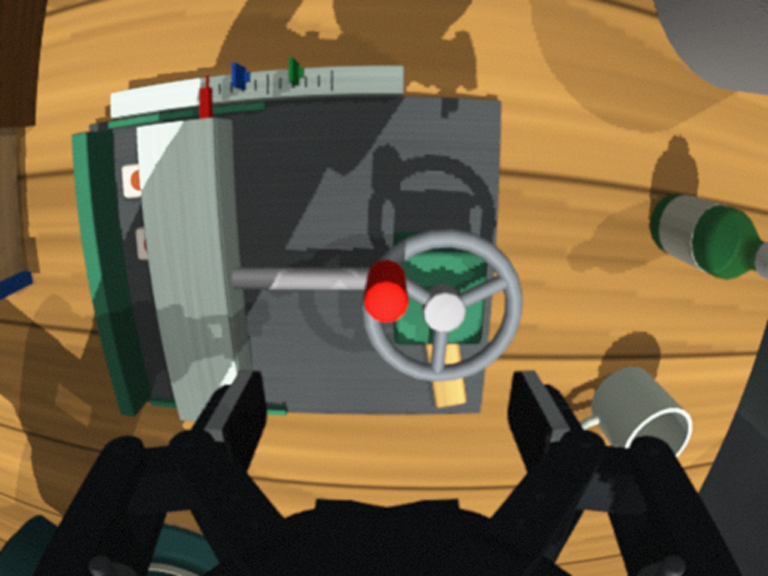

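```bash
python3 - <<'E'
from h import *
z=np.load('pics/w2.npz');im,d=z['im'].astype(int),z['d'];c=calibration('wrist');c['view']=np.load('pics/w2v.npy');P=wcloud(d,c)
def at(u,v):
    u,v=round(u/1.5),round(v/1.5);return np.median(P[v-1:v+2,u-1:u+2].reshape(-1,3),0).round(1)
for n,p in dict(knob=(386,300),hub=(444,312),rim=(510,300),ptrTip=(207,80),ptr=(206,105),blueTop=(236,67),blueR=(241,78),greenTop=(293,60),greenR=(297,75),rail1=(390,80),rail2=(125,103),m1=(133,181),m2=(143,243),jawtop=(185,200),bedTR=(498,102),bedBR=(482,408),wallT=(85,140)).items():print(n,at(*p))
m=(im[...,0]>110)&(im[...,1]<50)&(im[...,2]<50)&(abs(P[...,2]-152)<4)&(P[...,0]>480)
q=P[m];print('knobtop',q.mean(0),(q.min(0)+q.max(0))/2,len(q),np.ptp(q,0))
h=P[abs(P[...,2]-P[208,296,2])<3];h=h[np.hypot(h[:,0]-512,h[:,1]+313)<18];print('hubcap',h.mean(0),np.ptp(h,0))
w=(abs(P[...,2]-104)<8);Q=P[w];rr=np.hypot(Q[:,0]-512,Q[:,1]+313);Q=Q[(rr>38)&(rr<60)]
A=np.c_[2*Q[:,:2],np.ones(len(Q))];s=np.linalg.lstsq(A,(Q[:,:2]**2).sum(1),rcond=None)[0];print('rim',s[:2],np.sqrt(s[2]+s[0]**2+s[1]**2),np.median(Q[:,2]))
for nm,mm in dict(blue=(im[...,2]>1.6*im[...,0])&(im[...,2]>70),green=(im[...,1]>1.6*im[...,0])&(im[...,1]>1.4*im[...,2])&(im[...,1]>60),red=(im[...,0]>90)&(im[...,1]<50)).items():
    mm=mm&(P[...,0]>635)&(P[...,0]<700)&(P[...,1]<-50)&(P[...,1]>-300)&(P[...,2]>20)
    q=P[mm];print(nm,len(q),np.median(q,0),q.min(0),q.max(0))
b=cv2.resize(np.uint8(im[35:90,65:275,::-1]),None,fx=3.8,fy=3.8,interpolation=cv2.INTER_CUBIC);cv2.imwrite('pics/c2.png',b)
E
```

```text
knob [ 534.4 -277.7  155.3]
hub [ 510.7 -316.2  107.2]
rim [ 520.  -359.5  105.2]
ptrTip [ 665.  -134.2   40.5]
ptr [ 644.  -136.6   46.8]
blueTop [ 671.1 -161.9   50.7]
blueR [ 664.8 -162.3   37.4]
greenTop [ 674.8 -204.4   50.6]
greenR [ 665.7 -204.9   34.4]
rail1 [ 664.2 -274.8   29.6]
rail2 [653.8 -50.1  29.1]
m1 [586.4 -66.8  42. ]
m2 [534.1 -71.9  41.6]
jawtop [ 572.2 -122.1   56. ]
bedTR [ 655.3 -362.5   11.6]
bedBR [ 367.3 -381.9   -0.9]
wallT [625.3 -24.5  52.9]
knobtop [ 536.18084551 -277.39898491  154.8300447 ] [ 534.00414191 -277.31796729  153.47490452] 411 [21.71250306 22.79765965  5.03949107]
hubcap [ 511.55013498 -315.20743601  107.0704745 ] [29.59002659 32.6474022   4.67054671]
rim [ 512.4073457  -314.89356332] 47.31547869028844 105.23963813904737
blue 184 [ 664.06540509 -162.21760927   42.69776404] [ 636.74498784 -166.20185629   20.01386758] [674.26355632 -50.13161802  57.39870558]
green 109 [ 666.02213709 -204.72091323   45.58883281] [ 638.44573086 -208.54109266   20.11971856] [675.87710089 -87.05490811  56.529985  ]
red 150 [ 646.521226   -136.60853295   47.24164028] [ 635.80759004 -139.7654434    39.80806573] [ 667.34650182 -131.51977641   49.44078419]
```

View pics/c2.png

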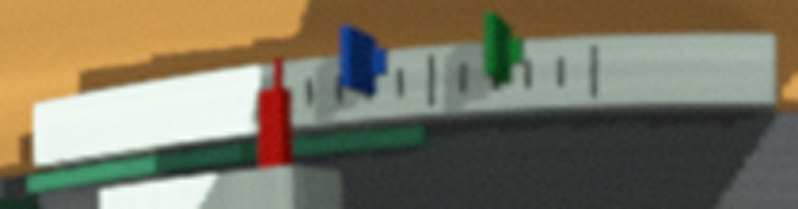

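Emit:
{"name": "apply_moves", "arguments": {
  "plan": [
    {"x":0.0035,"y":-0.0025,"z":0.05,"spin":0,"hand":1},
    {"x":0.0035,"y":-0.0025,"z":0.09,"spin":0,"hand":1},
    {"x":0.0035,"y":-0.0025,"z":0.113,"spin":0,"hand":1},
    {"x":0.0035,"y":-0.0025,"z":0.113,"spin":0,"hand":-1},
    {"x":0.0035,"y":-0.0025,"z":0.113,"spin":0,"hand":-1}
  ],
  "newtons": 35
}}

```text
t: 1.95
tool_pos: [534.0, -280.3, 136.7]
tool_rot: [1.0, 0.02, 0.001, 0.0]
ft_force: [0.5, 0.2, 0.3]
finger_gap: 51.8
finger_force: 0.0
```

Emit:
{"name": "apply_moves", "arguments": {
  "plan": [
    {"x":0,"y":0,"z":0,"spin":0,"hand":-1},
    {"x":0,"y":0,"z":0,"spin":0,"hand":-1}
  ]
}}

```text
t: 2.2
tool_pos: [534.7, -279.3, 136.9]
tool_rot: [1.0, 0.02, 0.001, 0.0]
ft_force: [1.8, 3.3, 6.8]
finger_gap: 23.3
finger_force: 34.5
```

Emit:
{"name": "apply_moves", "arguments": {
  "plan": [
    {"x":-0.0266,"y":-0.008,"z":0,"spin":0,"hand":-1},
    {"x":-0.0529,"y":0.0012,"z":0,"spin":0,"hand":-1},
    {"x":-0.0687,"y":0.0241,"z":0,"spin":0,"hand":-1},
    {"x":-0.0681,"y":0.0519,"z":0,"spin":0,"hand":-1},
    {"x":-0.0512,"y":0.074,"z":0,"spin":0,"hand":-1}
  ]
}}

```text
t: 2.82
tool_pos: [485.7, -356.1, 137.0]
tool_rot: [1.0, 0.02, 0.001, -0.0]
ft_force: [11.7, 30.6, 13.0]
finger_gap: 23.0
finger_force: 38.9
```

Emit:
{"name": "apply_moves", "arguments": {
  "plan": [
    {"x":0,"y":0,"z":0,"spin":0,"hand":-1}
  ]
}}

```text
t: 2.95
tool_pos: [487.3, -356.7, 137.1]
tool_rot: [1.0, 0.02, 0.002, 0.001]
ft_force: [2.4, -0.3, 7.8]
finger_gap: 22.7
finger_force: 37.7
```

Emit:
{"name": "apply_moves", "arguments": {
  "plan": [
    {"x":0.0266,"y":0.008,"z":0,"spin":0,"hand":-1},
    {"x":0.0529,"y":-0.0012,"z":0,"spin":0,"hand":-1},
    {"x":0.0687,"y":-0.0241,"z":0,"spin":0,"hand":-1},
    {"x":0.0681,"y":-0.0519,"z":0,"spin":0,"hand":-1},
    {"x":0.0512,"y":-0.074,"z":0,"spin":0,"hand":-1}
  ]
}}

```text
t: 3.58
tool_pos: [535.2, -279.3, 137.0]
tool_rot: [1.0, 0.021, 0.002, 0.001]
ft_force: [-11.6, -25.4, 9.2]
finger_gap: 23.1
finger_force: 38.4
```

Emit:
{"name": "apply_moves", "arguments": {
  "plan": [
    {"x":-0.0266,"y":-0.008,"z":0,"spin":0,"hand":-1},
    {"x":-0.0529,"y":0.0012,"z":0,"spin":0,"hand":-1},
    {"x":-0.0687,"y":0.0241,"z":0,"spin":0,"hand":-1},
    {"x":-0.0681,"y":0.0519,"z":0,"spin":0,"hand":-1},
    {"x":-0.0512,"y":0.074,"z":0,"spin":0,"hand":-1}
  ]
}}

```text
t: 4.2
tool_pos: [485.5, -356.3, 137.0]
tool_rot: [1.0, 0.02, 0.0, 0.0]
ft_force: [13.2, 31.3, 11.5]
finger_gap: 23.1
finger_force: 40.0
```

Emit:
{"name": "apply_moves", "arguments": {
  "plan": [
    {"x":0.0266,"y":0.008,"z":0,"spin":0,"hand":-1},
    {"x":0.0529,"y":-0.0012,"z":0,"spin":0,"hand":-1},
    {"x":0.0687,"y":-0.0241,"z":0,"spin":0,"hand":-1},
    {"x":0.0681,"y":-0.0519,"z":0,"spin":0,"hand":-1},
    {"x":0.0512,"y":-0.074,"z":0,"spin":0,"hand":-1}
  ]
}}

```text
t: 4.82
tool_pos: [535.3, -279.3, 137.0]
tool_rot: [1.0, 0.021, 0.002, 0.001]
ft_force: [-9.7, -24.9, 9.5]
finger_gap: 23.4
finger_force: 39.5
```

Emit:
{"name": "apply_moves", "arguments": {
  "plan": [
    {"x":-0.0266,"y":-0.008,"z":0,"spin":0,"hand":-1},
    {"x":-0.0529,"y":0.0012,"z":0,"spin":0,"hand":-1},
    {"x":-0.0687,"y":0.0241,"z":0,"spin":0,"hand":-1},
    {"x":-0.0681,"y":0.0519,"z":0,"spin":0,"hand":-1},
    {"x":-0.0512,"y":0.074,"z":0,"spin":0,"hand":-1}
  ]
}}

```text
t: 5.45
tool_pos: [485.6, -356.2, 137.2]
tool_rot: [1.0, 0.02, 0.001, 0.0]
ft_force: [11.2, 30.8, 14.2]
finger_gap: 23.4
finger_force: 40.3
```

Emit:
{"name": "apply_moves", "arguments": {
  "plan": [
    {"x":0.0266,"y":0.008,"z":0,"spin":0,"hand":-1},
    {"x":0.0529,"y":-0.0012,"z":0,"spin":0,"hand":-1},
    {"x":0.0529,"y":-0.0012,"z":0,"spin":0,"hand":-1}
  ]
}}

```text
t: 5.82
tool_pos: [540.1, -350.9, 137.2]
tool_rot: [1.0, 0.021, 0.001, -0.001]
ft_force: [-4.3, 8.7, 13.2]
finger_gap: 22.7
finger_force: 39.7
```

```bash
cat > flag.py <<'E'
from h import *
import sys
f=sys.argv[1]
c=calibration('wrist');im,d=save('wrist',f,s=1.5);np.savez('pics/%s_v.npz'%f,v=c['view'])
print(observe()['tool_pos'],observe()['finger_gap'])
P=wcloud(d,c);im=im.astype(int)
for nm,mm in dict(blue=(im[...,2]>1.6*im[...,0])&(im[...,2]>60),green=(im[...,1]>1.6*im[...,0])&(im[...,1]>1.4*im[...,2])&(im[...,1]>50),red=(im[...,0]>80)&(im[...,1]<50)).items():
    mm=mm&(P[...,0]>643)&(P[...,0]<690)&(P[...,1]<-100)&(P[...,1]>-300)&(P[...,2]>34)
    q=P[mm];vu=np.argwhere(mm)
    yc=-0.0436*q[:,0]+.999*q[:,1]
    if len(q):print(nm,len(q),np.median(q,0).round(1),'yc',np.percentile(yc,[5,50,95]).round(1),'px',vu.min(0)[::-1],vu.max(0)[::-1])
E
python3 flag.py w3
```

```text
[ 539.73800617 -351.2519834   137.26371032] 23.08207776399449
blue 348 [ 665.8 -162.4   47.3] yc [-232.1 -191.2 -189.5] px [36 34] [77 64]
green 329 [ 667.1 -205.    47.5] yc [-235.  -233.9 -232.4] px [75 33] [94 56]
red 214 [ 650.5 -202.1   47. ] yc [-232.2 -230.3 -225. ] px [73 56] [85 75]
```

View pics/w3.png

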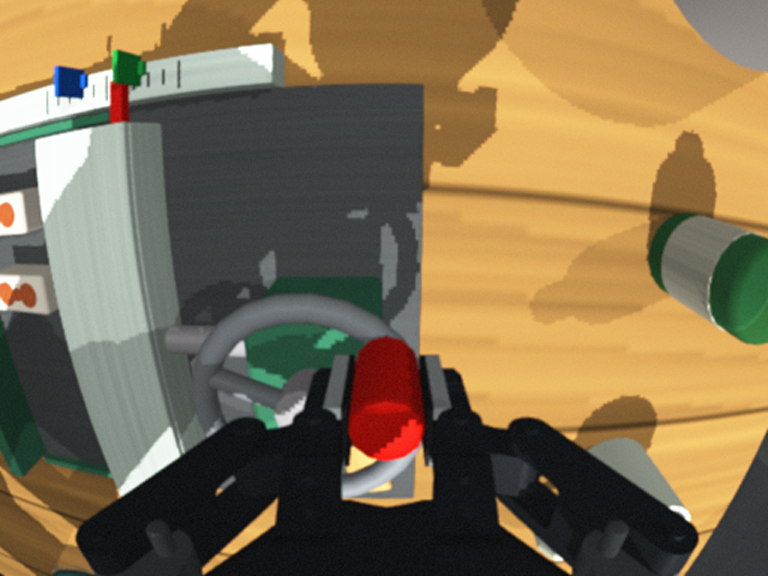

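Emit:
{"name": "apply_moves", "arguments": {
  "plan": [
    {"x":0.0114,"y":-0.0128,"z":0,"spin":0,"hand":-1},
    {"x":0.0173,"y":-0.0298,"z":0,"spin":0,"hand":-1},
    {"x":0.0173,"y":-0.0298,"z":0,"spin":0,"hand":-1},
    {"x":0.0173,"y":-0.0298,"z":0,"spin":0,"hand":-1},
    {"x":0.0173,"y":-0.0298,"z":0,"spin":0,"hand":1}
  ]
}}

```text
t: 6.5
tool_pos: [554.9, -321.7, 136.3]
tool_rot: [1.0, 0.02, 0.001, 0.0]
ft_force: [-0.4, 0.0, -0.5]
finger_gap: 39.7
finger_force: 0.0
```

Emit:
{"name": "apply_moves", "arguments": {
  "plan": [
    {"x":0,"y":0,"z":0,"spin":0,"hand":1},
    {"x":0,"y":0,"z":0,"spin":0,"hand":1},
    {"x":0,"y":0,"z":-0.06,"spin":0,"hand":1},
    {"x":0.01,"y":-0.05,"z":-0.09,"spin":0,"hand":1},
    {"x":0.02,"y":-0.09,"z":-0.09,"spin":0,"hand":1}
  ]
}}

```text
t: 7.12
tool_pos: [571.8, -230.1, 228.5]
tool_rot: [1.0, 0.02, 0.002, 0.001]
ft_force: [-0.1, 0.4, 0.0]
finger_gap: 85.2
finger_force: 0.0
```

Emit:
{"name": "apply_moves", "arguments": {
  "plan": [
    {"x":0,"y":0,"z":0,"spin":0,"hand":1}
  ]
}}

```text
t: 7.25
tool_pos: [571.5, -228.8, 225.9]
tool_rot: [1.0, 0.022, 0.0, 0.0]
ft_force: [0.3, -1.5, -0.8]
finger_gap: 85.1
finger_force: 0.0
```

```bash
python3 flag.py w4; python3 - <<'E'
from h import *
print(calibration('wrist')['view'])
im=np.load('pics/w4.npz')['im']
b=cv2.resize(im[20:220,90:350,::-1],None,fx=3,fy=3,interpolation=cv2.INTER_CUBIC);cv2.imwrite('pics/c4.png',b)
E
```

```text
[ 571.21021547 -230.05737343  225.42661201] 85.41224091669308
blue 121 [ 665.6 -162.2   51.1] yc [-194.7 -191.1 -189.5] px [15 74] [203 225]
green 76 [ 667.3 -204.4   54.5] yc [-252.5 -233.2 -231.2] px [86 73] [511 215]
red 129 [ 650.7 -202.2   47.5] yc [-234.5 -230.5 -226.8] px [232  88] [350 214]
[[ 4.31077926e-02 -9.99070290e-01 -5.23747887e-04 -2.53247012e+02]
 [-9.48074257e-01 -4.10727568e-02  3.15385848e-01  4.98603097e+02]
 [-3.15114142e-01 -1.30990358e-02 -9.48963378e-01  5.35177531e+02]
 [ 0.00000000e+00  0.00000000e+00  0.00000000e+00  1.00000000e+00]]
```

View pics/c4.png

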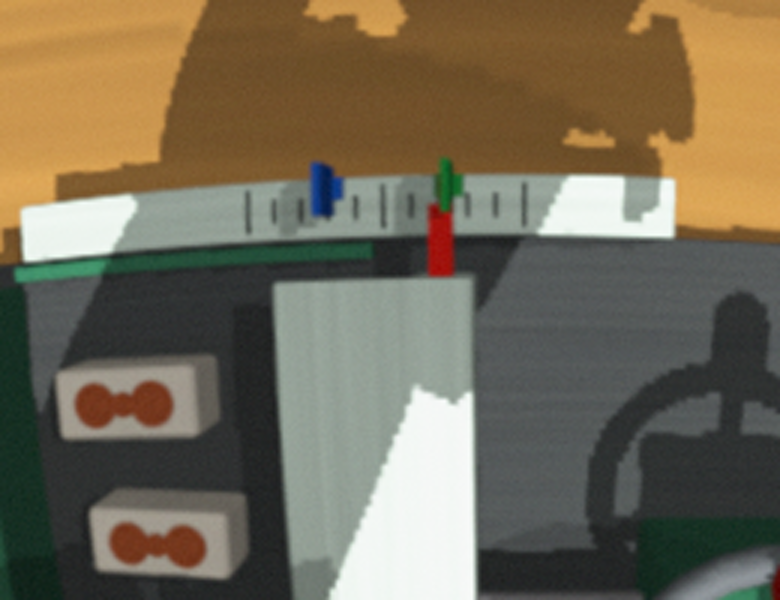

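```bash
python3 - <<'E'
from h import *
z=np.load('pics/w4.npz');im,d=z['im'].astype(int),z['d'];c=calibration('wrist');c['view']=np.load('pics/w4_v.npz')['v'];P=wcloud(d,c)
for v in range(70,114,2):
    r=[]
    for u in range(232,250):
        a=im[v,u];k='G' if a[1]>1.5*a[0] and a[1]>1.3*a[2] else 'R' if a[0]>2*a[1] else '.'
        p=P[v,u];r.append('%s%4.0f/%2.0f'%(k,-.0436*p[0]*10+9.99*p[1],p[2]))
    print(v,*r)
b=cv2.resize(np.uint8(im[65:120,180:290,::-1]),None,fx=7,fy=7,interpolation=cv2.INTER_CUBIC);cv2.imwrite('pics/c5.png',b)
E
```

```text
70 .-2227/ 1 .-2238/ 1 .-2249/-0 .-2260/-1 .-2272/ 0 .-2283/-1 .-2294/-2 .-2306/-1 .-2319/ 0 .-2330/-0 .-2342/-0 .-2353/-0 .-2364/-1 .-2376/-2 .-2388/-0 .-2400/ 0 .-2411/ 0 .-2423/ 0
72 .-2225/-1 .-2236/-1 .-2249/-1 .-2260/-1 .-2312/55 .-2322/56 .-2331/54 .-2306/-1 .-2318/-1 .-2330/-1 .-2342/ 0 .-2353/-1 .-2364/-1 .-2376/-0 .-2388/-1 .-2399/-0 .-2411/ 1 .-2422/-0
74 .-2225/-1 .-2237/-1 .-2249/ 0 .-2260/-1 .-2312/56 G-2322/56 G-2331/54 G-2338/50 .-2318/-1 .-2330/-0 .-2341/-1 .-2353/-1 .-2364/-1 .-2376/-1 .-2388/ 1 .-2399/-1 .-2411/-1 .-2422/-1
76 .-2225/-1 .-2236/-2 .-2249/-0 .-2261/ 0 .-2312/55 G-2321/55 G-2332/55 G-2337/49 G-2338/33 .-2330/-1 .-2341/-2 .-2353/ 0 .-2364/-1 .-2376/-0 .-2388/ 0 .-2399/-1 .-2411/-1 .-2422/-1
78 .-2251/29 .-2261/29 .-2275/33 .-2293/43 G-2312/55 G-2322/56 G-2332/56 G-2339/51 G-2339/35 G-2348/33 G-2359/33 G-2370/34 .-2378/29 .-2388/29 .-2399/30 .-2409/28 .-2420/28 .-2431/30
80 .-2251/30 .-2262/30 .-2275/34 G-2292/42 G-2312/56 G-2321/55 G-2331/56 G-2338/50 G-2338/34 G-2348/33 G-2358/32 G-2370/34 .-2378/29 .-2389/30 .-2399/30 .-2410/30 .-2420/30 .-2431/29
82
[... 2232 characters left out ...]
-2294/48 R-2305/48 R-2315/49 R-2324/47 R-2334/47 R-2344/46 R-2335/11 .-2345/10 .-2357/11 .-2369/12 .-2379/10 .-2391/11 .-2402/11 .-2414/12 .-2425/12
108 R-2232/11 R-2274/48 R-2284/48 R-2294/47 R-2303/46 R-2315/48 R-2324/48 R-2334/46 R-2344/47 R-2334/10 .-2346/12 .-2358/13 .-2369/12 .-2379/11 .-2391/10 .-2402/12 .-2413/10 .-2425/11
110 .-2233/12 R-2274/48 R-2283/47 R-2294/47 R-2303/46 R-2314/47 R-2324/47 R-2334/47 R-2345/48 .-2334/11 .-2346/12 .-2357/11 .-2368/11 .-2380/12 .-2391/12 .-2402/12 .-2414/12 .-2425/11
112 .-2269/54 .-2279/54 .-2287/52 .-2298/53 .-2308/53 .-2319/55 .-2328/53 .-2339/54 .-2348/54 .-2358/54 .-2367/52 .-2378/53 .-2387/53 .-2398/54 .-2403/41 .-2407/24 .-2413/11 .-2425/12
```

View pics/c5.png

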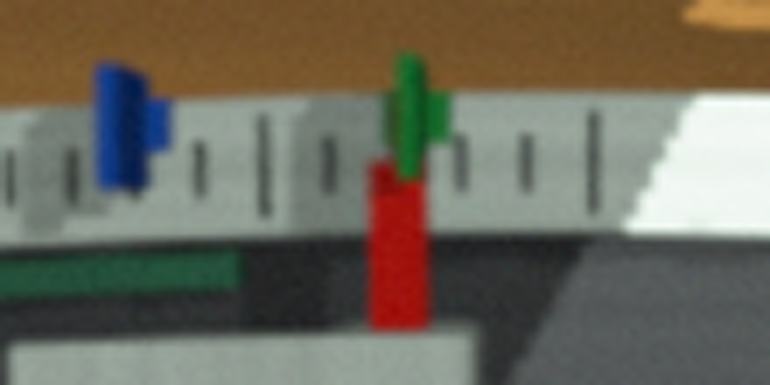

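```bash
python3 - <<'E'
from h import *
z=np.load('pics/w4.npz');im,d=z['im'].astype(int),z['d'];c=calibration('wrist');c['view']=np.load('pics/w4_v.npz')['v'];P=wcloud(d,c)
m=(im[...,0]>80)&(im[...,1]<60)&(im[...,2]<60)&(abs(P[...,2]-155)<6)
q=P[m];print(len(q),(q.max(0)+q.min(0))/2,np.ptp(q,0))
w=(abs(P[...,2]-104)<8);Q=P[w];rr=np.hypot(Q[:,0]-512,Q[:,1]+316);Q=Q[(rr>38)&(rr<60)]
A=np.c_[2*Q[:,:2],np.ones(len(Q))];s=np.linalg.lstsq(A,(Q[:,:2]**2).sum(1),rcond=None)[0];print('rim',s[:2])
# whole-bed objects between z 35-48 (moulds)
b=(P[...,2]>36)&(P[...,2]<46)&(P[...,1]>-160)&(P[...,1]<-20)&(P[...,0]>350)&(P[...,0]<640)
n,l,st,ce=cv2.connectedComponentsWithStats(b.astype(np.uint8))
for i in range(1,n):
    if st[i,4]>60:
        q=P[l==i];r=cv2.minAreaRect(np.float32(q[:,:2]));print(st[i],r,np.median(q[:,2]))
E
```

```text
612 [ 556.2799676  -319.57052353  152.92976825] [22.51044466 23.4152081   7.83775282]
rim [ 513.66982365 -315.18874939]
[ 83 117  36 174 728] ((514.1763305664062, -30.62769317626953), (237.1146240234375, 3.376955509185791), 2.606023073196411) 40.85924846338031
[ 108  141   50   26 1167] ((588.8237915039062, -84.10355377197266), (28.586095809936523, 59.79308319091797), 2.7514331340789795) 41.44052228860153
[ 119  188   49   25 1061] ((533.5274047851562, -93.86593627929688), (28.094322204589844, 59.41257858276367), 0.2343447208404541) 41.393668135198766
```

Emit:
{"name": "apply_moves", "arguments": {
  "plan": [
    {"x":-0.01,"y":0.05,"z":0,"spin":0,"hand":1},
    {"x":-0.0187,"y":0.0888,"z":0,"spin":0,"hand":1},
    {"x":-0.0187,"y":0.0888,"z":0.05,"spin":0,"hand":1},
    {"x":-0.0187,"y":0.0888,"z":0.088,"spin":0,"hand":1},
    {"x":-0.0187,"y":0.0888,"z":0.088,"spin":0,"hand":-1}
  ]
}}

```text
t: 7.92
tool_pos: [554.4, -320.7, 134.0]
tool_rot: [1.0, 0.02, -0.002, -0.001]
ft_force: [0.0, -0.5, -0.2]
finger_gap: 69.7
finger_force: 0.0
```

Emit:
{"name": "apply_moves", "arguments": {
  "plan": [
    {"x":0,"y":0,"z":0,"spin":0,"hand":-1},
    {"x":0,"y":0,"z":0,"spin":0,"hand":-1},
    {"x":0,"y":0,"z":0,"spin":0,"hand":-1}
  ]
}}

```text
t: 8.3
tool_pos: [556.5, -320.8, 139.4]
tool_rot: [1.0, 0.02, 0.001, 0.001]
ft_force: [-0.7, -1.1, 5.5]
finger_gap: 22.6
finger_force: 34.1
```

Emit:
{"name": "apply_moves", "arguments": {
  "plan": [
    {"x":0.0003,"y":-0.01,"z":0,"spin":0,"hand":-1},
    {"x":-0.0022,"y":-0.0194,"z":0,"spin":0,"hand":-1},
    {"x":-0.0022,"y":-0.0194,"z":0,"spin":0,"hand":-1},
    {"x":-0.0022,"y":-0.0194,"z":0,"spin":0,"hand":-1},
    {"x":-0.0022,"y":-0.0194,"z":0,"spin":0,"hand":-1}
  ]
}}

```text
t: 8.93
tool_pos: [553.6, -300.9, 139.4]
tool_rot: [1.0, 0.021, 0.001, 0.0]
ft_force: [-0.1, 3.1, 9.6]
finger_gap: 23.1
finger_force: 34.9
```

Emit:
{"name": "apply_moves", "arguments": {
  "plan": [
    {"x":0,"y":0,"z":0,"spin":0,"hand":1},
    {"x":0,"y":0,"z":0,"spin":0,"hand":1},
    {"x":0,"y":0,"z":-0.05,"spin":0,"hand":1},
    {"x":0,"y":-0.05,"z":-0.1,"spin":0,"hand":1},
    {"x":0,"y":-0.08,"z":-0.1,"spin":0,"hand":1}
  ]
}}

```text
t: 9.55
tool_pos: [550.2, -220.5, 241.0]
tool_rot: [1.0, 0.02, 0.002, 0.001]
ft_force: [-0.0, 0.4, -1.3]
finger_gap: 85.4
finger_force: 0.0
```

```bash
cat > edge.py <<'E'
from h import *
import sys
f=sys.argv[1]
c=calibration('wrist');im,d=save('wrist',f,s=1.5);v=c['view'];np.savez('pics/%s_v.npz'%f,v=v)
print(observe()['tool_pos'])
P=wcloud(d,c);im=im.astype(int);yc=-.0436*P[...,0]+.999*P[...,1]
B=(P[...,0]>640)&(P[...,0]<690)&(P[...,1]<-100)&(P[...,1]>-280)
red=B&(abs(P[...,2]-47)<4)&(im[...,0]>2*im[...,1])
print('red',np.percentile(yc[red],[1,99]),np.percentile(yc[red],[1,99]).mean())
top=B&(P[...,2]>51)&(P[...,0]>658)
for n,l in (('blue',top&(im[...,2]>1.3*im[...,0])),('green',top&(im[...,1]>1.3*im[...,0]))):
    q=yc[l&((abs(P[...,2]-55)<4))]
    if len(q):print(n,len(q),np.percentile(q,[2,98]),np.percentile(q,[2,98]).mean())
E
python3 edge.py w5
python3 - <<'E'
from h import *
save('top','top2');z=np.load('pics/top2.npz');im=z['im']
b=cv2.resize(im[90:270,130:370,::-1],None,fx=3.2,fy=3.2,interpolation=cv2.INTER_CUBIC);cv2.imwrite('pics/t2.png',b)
E
```

```text
[ 549.99914918 -217.20556471  240.37159477]
red [-235.66587113 -228.26425742] -231.96506427360868
blue 53 [-231.87557624 -188.36743771] -210.12150697515904
green 57 [-233.91676168 -188.36842035] -211.14259101465936
```

View pics/t2.png

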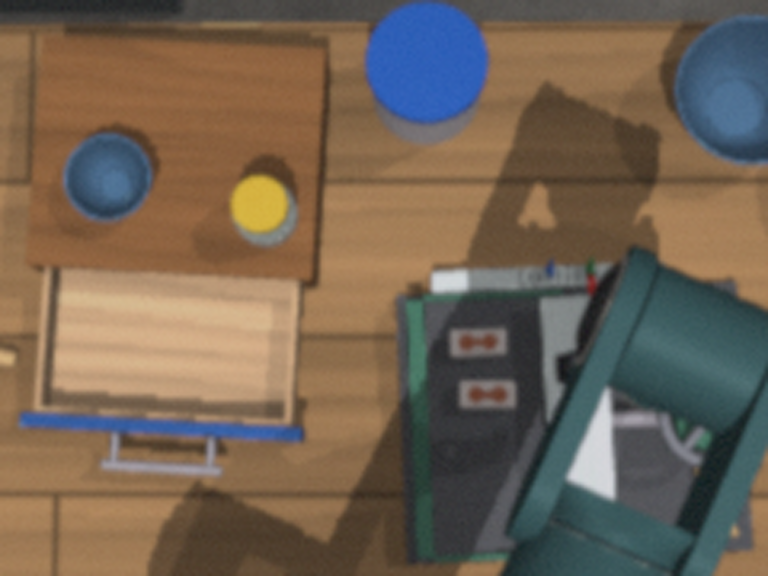

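```bash
python3 - <<'E'
from h import *
o=observe();print(o['q'],o['tool_pos'],o['tool_rot'])
z=np.load('pics/w5.npz');im,d=z['im'].astype(int),z['d'];c=calibration('wrist');c['view']=np.load('pics/w5_v.npz')['v'];P=wcloud(d,c)
b=(P[...,2]>36)&(P[...,2]<46)&(P[...,1]>-180)&(P[...,1]<-40)&(P[...,0]>350)&(P[...,0]<640)
n,l,st,ce=cv2.connectedComponentsWithStats(b.astype(np.uint8))
for i in range(1,n):
    if st[i,4]>150:
        q=P[l==i];print(st[i],cv2.minAreaRect(np.float32(q[:,:2])),np.median(q[:,2]))
z=np.load('pics/top2.npz');d=z['d'];P=cloud('top',d)
def at(u,v):
    u,v=round(u/3.2+130),round(v/3.2+90);return np.median(P[v-1:v+2,u-1:u+2].reshape(-1,3),0).round(1)
for n,p in dict(fl=(170,340),fTL=(70,285),fBL=(60,395),fBR=(275,405),handleL=(112,466),handleR=(212,470),frL=(30,420),frR=(295,434),uL=(35,262),uR=(305,278),lwall=(45,340),rwall=(295,350),fwall=(170,415)).items():print(n,at(*p))
E
```

```text
[-4.21960066e-01 -6.36178076e-02  1.63947599e+00  5.04481208e-04
  1.56339408e+00  1.10591622e+00] [ 549.9292044  -218.77478276  239.13203004] [9.99769060e-01 2.14567881e-02 1.16524603e-03 2.74210294e-04]
[ 119  122   48   26 1107] ((588.6976318359375, -83.90556335449219), (27.632478713989258, 60.11940383911133), 2.1844589710235596) 41.51334056012769
[ 129  168   48   25 1054] ((533.2326049804688, -93.81852722167969), (59.31535339355469, 28.8265438079834), 89.9122543334961) 41.41861741535794
fl [593.7 247.4  21.5]
fTL [653.  357.   19.6]
fBL [534.8 362.6  21. ]
fBR [521.2 132.   21.5]
handleL [456.4 304.   48.7]
handleR [453.3 198.5  47.8]
frL [506.3 384.3  70.1]
frR [490.1 106.5  70. ]
uL [669.5 378.7  81.3]
uR [653.5  97.6  76.6]
lwall [591.6 373.9  54.1]
rwall [581.3 110.1  49.2]
fwall [510.  237.9  63.9]
```

Emit:
{"name": "apply_moves", "arguments": {
  "plan": [
    {"x":0.0446,"y":-0.133,"z":0,"spin":-0.187,"hand":0.1},
    {"x":0.0446,"y":-0.133,"z":0,"spin":-0.374,"hand":0.1},
    {"x":0.0446,"y":-0.133,"z":0,"spin":-0.56,"hand":0.1},
    {"x":0.0446,"y":-0.133,"z":0,"spin":-0.747,"hand":0.1},
    {"x":0.0446,"y":-0.133,"z":0,"spin":-0.93,"hand":0.1}
  ]
}}

```text
t: 10.28
tool_pos: [588.9, -86.4, 236.8]
tool_rot: [0.883, 0.469, -0.0, -0.0]
ft_force: [0.0, -0.5, -0.2]
finger_gap: 47.1
finger_force: 0.0
```

Emit:
{"name": "apply_moves", "arguments": {
  "plan": [
    {"x":0,"y":0,"z":0,"spin":-0.187,"hand":0.1},
    {"x":0,"y":0,"z":0,"spin":-0.374,"hand":0.1},
    {"x":0,"y":0,"z":0,"spin":-0.56,"hand":0.1},
    {"x":0,"y":0,"z":0,"spin":-0.63,"hand":0.1},
    {"x":0,"y":0,"z":0,"spin":-0.63,"hand":0.1}
  ]
}}

```text
t: 10.9
tool_pos: [588.8, -86.8, 236.9]
tool_rot: [0.697, 0.717, -0.0, -0.0]
ft_force: [0.0, -0.1, -0.3]
finger_gap: 47.3
finger_force: 0.0
```

```bash
cat > mould.py <<'E'
from h import *
import sys
from scipy.spatial.transform import Rotation as R
f=sys.argv[1];x0,x1,y0,y1,z0,z1=map(float,sys.argv[2:8])
c=calibration('wrist');im,d=save('wrist',f,s=1.5)
o=observe();Rt=R.from_quat(o['tool_rot']);print(o['tool_pos'].round(1),'yaw',np.degrees(np.arctan2(*Rt.as_matrix()[1::-1,0])).round(2),'gap',o['finger_gap'].round(1))
P=wcloud(d,c);b=(P[...,2]>z0)&(P[...,2]<z1)&(P[...,1]>y0)&(P[...,1]<y1)&(P[...,0]>x0)&(P[...,0]<x1)&(im.min(-1)>20)
n,l,st,ce=cv2.connectedComponentsWithStats(b.astype(np.uint8))
for i in range(1,n):
    if st[i,4]>300:
        q=P[l==i];r=cv2.minAreaRect(np.float32(q[:,:2]));dv=Rt.inv().apply(np.r_[np.array(r[0])-o['tool_pos'][:2],0])
        print(np.round(r[0],1),np.round(r[1],1),round(r[2],1),'z',np.median(q[:,2]).round(1),'tool d',dv.round(1))
E
python3 mould.py w6 350 640 -180 -40 36 46
```

```text
Traceback (most recent call last):
  File "mould.py", line 6, in <module>
    o=observe();Rt=R.from_quat(o['tool_rot']);print(o['tool_pos'].round(1),'yaw',np.degrees(np.arctan2(*Rt.as_matrix()[1::-1,0])).round(2),'gap',o['finger_gap'].round(1))
                                                                                                                                                 ^^^^^^^^^^^^^^^^^^^^^
AttributeError: 'float' object has no attribute 'round'
```

```bash
sed -i "s/o\['finger_gap'\].round(1)/o['finger_gap']/" mould.py; python3 mould.py w6 350 640 -180 -40 36 46
```

```text
[588.8 -86.7 237. ] yaw 91.6 gap 46.98500194525902
[588.4 -82.6] [27.7 59.9] 0.9 z 41.4 tool d [ 4.1 -0.3  0. ]
[533.4 -92.8] [28.7 60.1] 0.1 z 41.3 tool d [ -4.6 -55.6   0. ]
```

Emit:
{"name": "apply_moves", "arguments": {
  "plan": [
    {"x":0.004,"y":0,"z":0.06,"spin":0,"hand":0.1},
    {"x":0.004,"y":0,"z":0.12,"spin":0,"hand":0.1},
    {"x":0.004,"y":0,"z":0.17,"spin":0,"hand":0.1},
    {"x":0.004,"y":0,"z":0.203,"spin":0,"hand":0.1},
    {"x":0.004,"y":0,"z":0.203,"spin":0,"hand":0.1}
  ]
}}

```text
t: 11.62
tool_pos: [587.3, -82.3, 31.9]
tool_rot: [0.697, 0.717, -0.001, -0.002]
ft_force: [-0.9, 0.4, 0.1]
finger_gap: 46.8
finger_force: 0.0
```

Emit:
{"name": "apply_moves", "arguments": {
  "plan": [
    {"x":0,"y":0,"z":0,"spin":0,"hand":-1},
    {"x":0,"y":0,"z":0,"spin":0,"hand":-1},
    {"x":0,"y":0,"z":0,"spin":0,"hand":-1},
    {"x":0,"y":0,"z":-0.06,"spin":0,"hand":-1},
    {"x":0,"y":0,"z":-0.12,"spin":0,"hand":-1}
  ],
  "newtons": 40
}}

```text
t: 12.25
tool_pos: [588.4, -82.4, 156.3]
tool_rot: [0.696, 0.718, -0.0, -0.0]
ft_force: [1.5, 0.5, -0.2]
finger_gap: 27.3
finger_force: 39.9
```

Emit:
{"name": "apply_moves", "arguments": {
  "plan": [
    {"x":0.06,"y":0,"z":0,"spin":0,"hand":-1},
    {"x":0.12,"y":0,"z":0,"spin":0,"hand":-1},
    {"x":0.18,"y":0,"z":0,"spin":0,"hand":-1},
    {"x":0.24,"y":0,"z":0,"spin":0,"hand":-1},
    {"x":0.2775,"y":0,"z":0.03,"spin":0,"hand":-1}
  ]
}}

```text
t: 12.88
tool_pos: [581.1, 197.9, 127.2]
tool_rot: [0.696, 0.718, 0.002, 0.001]
ft_force: [0.2, -1.2, -1.0]
finger_gap: 27.5
finger_force: 40.0
```

Emit:
{"name": "apply_moves", "arguments": {
  "plan": [
    {"x":0,"y":0,"z":0,"spin":0,"hand":-1}
  ]
}}

```text
t: 13.0
tool_pos: [579.2, 197.0, 122.7]
tool_rot: [0.695, 0.719, -0.001, -0.001]
ft_force: [0.2, -0.7, -0.9]
finger_gap: 27.5
finger_force: 39.9
```

Emit:
{"name": "apply_moves", "arguments": {
  "plan": [
    {"x":0,"y":0,"z":0.045,"spin":0,"hand":-1},
    {"x":0,"y":0,"z":0.078,"spin":0,"hand":-1},
    {"x":0,"y":0,"z":0.078,"spin":0,"hand":-1},
    {"x":0,"y":0,"z":0.079,"spin":0,"hand":0.1},
    {"x":0,"y":0,"z":0.079,"spin":0,"hand":0.1}
  ]
}}

```text
t: 13.62
tool_pos: [580.8, 194.7, 46.3]
tool_rot: [0.697, 0.718, 0.001, 0.0]
ft_force: [-0.3, 0.2, -0.8]
finger_gap: 47.1
finger_force: 0.0
```

Emit:
{"name": "apply_moves", "arguments": {
  "plan": [
    {"x":0,"y":0,"z":0,"spin":0,"hand":0.1},
    {"x":0,"y":0,"z":-0.06,"spin":0,"hand":0.1},
    {"x":0,"y":0,"z":-0.12,"spin":0,"hand":0.1},
    {"x":-0.03,"y":0,"z":-0.17,"spin":0,"hand":0.1},
    {"x":-0.09,"y":-0.01,"z":-0.19,"spin":0,"hand":0.1}
  ]
}}

```text
t: 14.25
tool_pos: [573.9, 106.3, 238.6]
tool_rot: [0.696, 0.718, 0.002, 0.001]
ft_force: [0.7, -0.6, -0.8]
finger_gap: 47.1
finger_force: 0.0
```

Emit:
{"name": "apply_moves", "arguments": {
  "plan": [
    {"x":-0.06,"y":-0.02,"z":0,"spin":0.03,"hand":0.1},
    {"x":-0.12,"y":-0.04,"z":0,"spin":0.03,"hand":0.1},
    {"x":-0.18,"y":-0.042,"z":0,"spin":0.03,"hand":0.1},
    {"x":-0.2,"y":-0.042,"z":0,"spin":0.03,"hand":0.1},
    {"x":-0.2,"y":-0.042,"z":0,"spin":0.03,"hand":0.1}
  ]
}}

```text
t: 14.88
tool_pos: [537.3, -95.9, 234.9]
tool_rot: [0.708, 0.706, 0.0, -0.0]
ft_force: [-0.0, -0.2, -0.0]
finger_gap: 46.8
finger_force: 0.0
```

```bash
python3 mould.py w7 350 640 -180 -40 36 46;python3 - <<'E'
from h import *
im,d=save('top','top3');P=cloud('top',d)
b=(P[...,2]>44)&(P[...,2]<60)&(P[...,0]>525)&(P[...,0]<640)&(P[...,1]>125)&(P[...,1]<350)
q=P[b];print(len(q),cv2.minAreaRect(np.float32(q[:,:2])),np.median(q[:,2]))
E
```

```text
[537.4 -94.8 234.9] yaw 89.96 gap 47.1017092571302
[532.9 -92.5] [27.7 59.3] 0.4 z 41.4 tool d [ 2.4 -4.5  0. ]
138 ((582.9290771484375, 192.568603515625), (58.82725524902344, 24.22988510131836), 89.91195678710938) 50.01743100129431
```

Emit:
{"name": "apply_moves", "arguments": {
  "plan": [
    {"x":0.0025,"y":-0.0045,"z":0.06,"spin":0,"hand":0.1},
    {"x":0.0025,"y":-0.0045,"z":0.12,"spin":0,"hand":0.1},
    {"x":0.0025,"y":-0.0045,"z":0.17,"spin":0,"hand":0.1},
    {"x":0.0025,"y":-0.0045,"z":0.201,"spin":0,"hand":0.1},
    {"x":0.0025,"y":-0.0045,"z":0.201,"spin":0,"hand":0.1}
  ]
}}

```text
t: 15.6
tool_pos: [531.8, -90.9, 31.8]
tool_rot: [0.707, 0.708, -0.001, -0.002]
ft_force: [-0.5, -0.2, 0.1]
finger_gap: 46.8
finger_force: 0.0
```

Emit:
{"name": "apply_moves", "arguments": {
  "plan": [
    {"x":0,"y":0,"z":0,"spin":0,"hand":-1},
    {"x":0,"y":0,"z":0,"spin":0,"hand":-1},
    {"x":0,"y":0,"z":0,"spin":0,"hand":-1},
    {"x":0,"y":0,"z":-0.06,"spin":0,"hand":-1},
    {"x":0,"y":0,"z":-0.12,"spin":0,"hand":-1}
  ]
}}

```text
t: 16.23
tool_pos: [532.5, -92.5, 156.0]
tool_rot: [0.707, 0.707, -0.0, -0.0]
ft_force: [1.1, 0.3, 0.3]
finger_gap: 27.5
finger_force: 39.9
```

Emit:
{"name": "apply_moves", "arguments": {
  "plan": [
    {"x":0.06,"y":0.01,"z":0,"spin":0,"hand":-1},
    {"x":0.12,"y":0.02,"z":0,"spin":0,"hand":-1},
    {"x":0.18,"y":0.035,"z":0,"spin":0,"hand":-1},
    {"x":0.24,"y":0.047,"z":0,"spin":0,"hand":-1},
    {"x":0.3,"y":0.047,"z":0,"spin":0,"hand":-1}
  ]
}}

```text
t: 16.85
tool_pos: [580.2, 209.5, 154.7]
tool_rot: [0.707, 0.707, 0.001, 0.0]
ft_force: [0.9, -0.2, -1.2]
finger_gap: 26.9
finger_force: 40.0
```

Emit:
{"name": "apply_moves", "arguments": {
  "plan": [
    {"x":0.05,"y":0,"z":0,"spin":0,"hand":-1},
    {"x":0.08,"y":0,"z":0,"spin":0,"hand":-1},
    {"x":0.08,"y":0,"z":0,"spin":0,"hand":-1}
  ]
}}

```text
t: 17.23
tool_pos: [579.5, 289.3, 154.4]
tool_rot: [0.706, 0.708, 0.0, 0.0]
ft_force: [-0.0, -0.3, -1.4]
finger_gap: 27.4
finger_force: 40.0
```

Emit:
{"name": "apply_moves", "arguments": {
  "plan": [
    {"x":0,"y":0,"z":0.06,"spin":0,"hand":-1},
    {"x":0,"y":0,"z":0.11,"spin":0,"hand":-1},
    {"x":0,"y":0,"z":0.11,"spin":0,"hand":-1},
    {"x":0,"y":0,"z":0.111,"spin":0,"hand":0.1},
    {"x":0,"y":0,"z":0.111,"spin":0,"hand":0.1}
  ]
}}

```text
t: 17.85
tool_pos: [580.2, 287.1, 43.7]
tool_rot: [0.707, 0.707, 0.0, 0.0]
ft_force: [0.3, -0.2, -0.5]
finger_gap: 47.0
finger_force: 0.0
```

Emit:
{"name": "apply_moves", "arguments": {
  "plan": [
    {"x":0,"y":0,"z":0,"spin":0,"hand":0.1},
    {"x":0,"y":0,"z":-0.06,"spin":0,"hand":0.1},
    {"x":0,"y":0,"z":-0.1,"spin":0,"hand":0.1},
    {"x":-0.01,"y":-0.06,"z":-0.1,"spin":0,"hand":-1},
    {"x":-0.02,"y":-0.12,"z":-0.1,"spin":0,"hand":-1}
  ]
}}

```text
t: 18.48
tool_pos: [458.6, 267.1, 143.3]
tool_rot: [0.707, 0.707, 0.0, 0.0]
ft_force: [-0.7, 0.2, 1.1]
finger_gap: 11.0
finger_force: 0.0
```

Emit:
{"name": "apply_moves", "arguments": {
  "plan": [
    {"x":-0.01,"y":-0.03,"z":0,"spin":0,"hand":-1},
    {"x":-0.015,"y":-0.05,"z":0,"spin":0,"hand":-1},
    {"x":-0.015,"y":-0.05,"z":0,"spin":0,"hand":-1}
  ]
}}

```text
t: 18.85
tool_pos: [409.3, 252.4, 143.5]
tool_rot: [0.707, 0.707, 0.001, 0.0]
ft_force: [0.2, -0.1, 0.6]
finger_gap: 0.1
finger_force: 0.0
```

```bash
python3 - <<'E'
from h import *
print(observe()['tool_pos'],observe()['finger_gap'])
im,d=save('top','top4');P=cloud('top',d)
b=(P[...,2]>44)&(P[...,2]<60)&(P[...,0]>525)&(P[...,0]<640)&(P[...,1]>125)&(P[...,1]<350)
n,l,st,ce=cv2.connectedComponentsWithStats(b.astype(np.uint8))
for i in range(1,n):
  if st[i,4]>20: q=P[l==i];print(len(q),cv2.minAreaRect(np.float32(q[:,:2])),np.median(q[:,2]))
b=cv2.resize(im[90:270,130:370,::-1],None,fx=3.2,fy=3.2,interpolation=cv2.INTER_CUBIC);cv2.imwrite('pics/t4.png',b)
E
```

```text
[409.25700092 252.4130347  143.53272445] 0.11179972486858995
139 ((582.9324340820312, 284.4283447265625), (59.668338775634766, 24.394304275512695), 89.69031524658203) 50.05360412794266
138 ((582.9019775390625, 192.21072387695312), (24.3804988861084, 58.46503829956055), 0.029644662514328957) 49.72199658345596
```

View pics/t4.png

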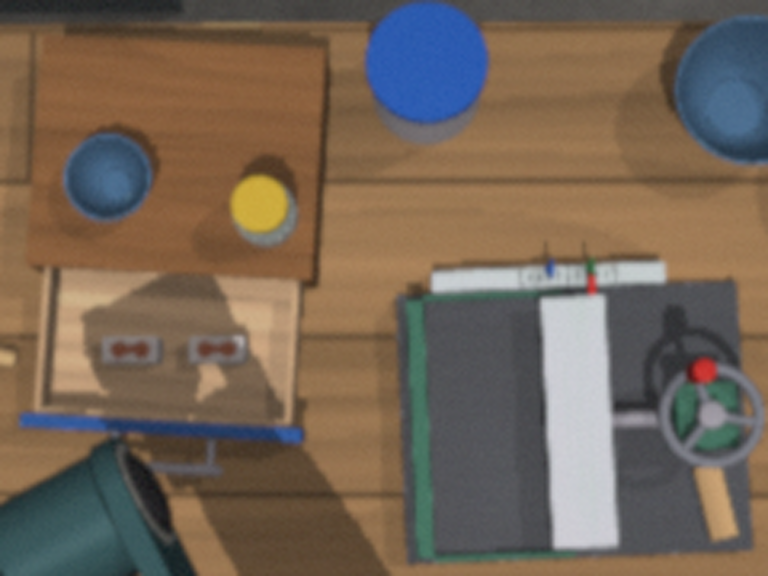

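Emit:
{"name": "apply_moves", "arguments": {
  "plan": [
    {"x":0,"y":0,"z":0.05,"spin":0,"hand":-1},
    {"x":0,"y":0,"z":0.095,"spin":0,"hand":-1},
    {"x":0,"y":0.01,"z":0.095,"spin":0,"hand":-1},
    {"x":-0.001,"y":0.03,"z":0.095,"spin":0,"hand":-1},
    {"x":-0.002,"y":0.05,"z":0.095,"spin":0,"hand":-1}
  ]
}}

```text
t: 19.52
tool_pos: [462.1, 250.9, 50.0]
tool_rot: [0.707, 0.707, 0.001, 0.0]
ft_force: [-2.2, 1.5, -0.2]
finger_gap: -0.1
finger_force: 0.8
```

Emit:
{"name": "apply_moves", "arguments": {
  "plan": [
    {"x":-0.001,"y":0.02,"z":0,"spin":0,"hand":-1},
    {"x":-0.002,"y":0.04,"z":0,"spin":0,"hand":-1},
    {"x":-0.003,"y":0.06,"z":0,"spin":0,"hand":-1},
    {"x":-0.004,"y":0.08,"z":0,"spin":0,"hand":-1},
    {"x":-0.005,"y":0.1,"z":0,"spin":0,"hand":-1}
  ]
}}

```text
t: 20.15
tool_pos: [562.3, 245.6, 50.0]
tool_rot: [0.707, 0.707, 0.001, 0.0]
ft_force: [-0.9, 0.1, 0.0]
finger_gap: -0.2
finger_force: 0.8
```

```bash
python3 - <<'E'
from h import *
print(observe()['tool_pos'],observe()['ft_force'])
im,d=save('top','top5');P=cloud('top',d)
b=(im[...,2].astype(int)>1.6*im[...,0])&(P[...,2]>60)&(P[...,2]<80)&(P[...,1]>80)&(P[...,1]<400)&(P[...,0]<690)
for s in (P[b&(P[...,1]>250)],P[b&(P[...,1]<160)]):print(len(s),s.mean(0) if len(s) else 0)
E
```

```text
[562.29017715 245.56505832  50.01497865] [-0.9270123   0.10326141  0.02669057]
36 [630.83221729 365.05456316  71.49380116]
67 [618.22870763 127.67742974  70.52222739]
```

Emit:
{"name": "apply_moves", "arguments": {
  "plan": [
    {"x":-0.0005,"y":0.01,"z":0,"spin":0,"hand":-1},
    {"x":-0.001,"y":0.02,"z":0,"spin":0,"hand":-1},
    {"x":-0.001,"y":0.024,"z":0,"spin":0,"hand":-1}
  ]
}}

```text
t: 20.58
tool_pos: [584.4, 244.5, 48.2]
tool_rot: [0.707, 0.707, 0.0, 0.0]
ft_force: [-2.3, 0.0, 1.0]
finger_gap: -0.1
finger_force: 0.6
```

Emit:
{"name": "apply_moves", "arguments": {
  "plan": [
    {"x":0,"y":0.003,"z":0,"spin":0,"hand":-1},
    {"x":0,"y":0.006,"z":0,"spin":0,"hand":-1}
  ]
}}

```text
t: 20.82
tool_pos: [589.5, 244.4, 47.8]
tool_rot: [0.707, 0.707, -0.0, -0.0]
ft_force: [-16.1, -2.2, 5.5]
finger_gap: 0.5
finger_force: 8.1
```

Emit:
{"name": "apply_moves", "arguments": {
  "plan": [
    {"x":0,"y":0.003,"z":0,"spin":0,"hand":-1},
    {"x":0,"y":0.005,"z":0,"spin":0,"hand":-1}
  ]
}}

```text
t: 21.08
tool_pos: [590.4, 244.5, 47.5]
tool_rot: [0.707, 0.707, -0.005, -0.004]
ft_force: [-57.5, -5.6, 31.3]
finger_gap: -0.2
finger_force: 29.4
```

Emit:
{"name": "apply_moves", "arguments": {
  "plan": [
    {"x":0,"y":-0.02,"z":0,"spin":0,"hand":-1},
    {"x":0,"y":-0.05,"z":-0.0,"spin":0,"hand":-1},
    {"x":-0.02,"y":-0.06,"z":-0.06,"spin":0,"hand":-1},
    {"x":-0.05,"y":-0.06,"z":-0.12,"spin":0,"hand":-1},
    {"x":-0.1,"y":-0.06,"z":-0.18,"spin":0,"hand":-1}
  ]
}}

```text
t: 21.7
tool_pos: [534.5, 157.6, 213.5]
tool_rot: [0.707, 0.708, 0.001, 0.0]
ft_force: [1.5, -0.7, -0.2]
finger_gap: -0.1
finger_force: 0.0
```

Emit:
{"name": "apply_moves", "arguments": {
  "plan": [
    {"x":-0.06,"y":0.0,"z":0,"spin":0.187,"hand":1},
    {"x":-0.12,"y":0.0,"z":0,"spin":0.374,"hand":1},
    {"x":-0.18,"y":0.0,"z":0,"spin":0.56,"hand":1},
    {"x":-0.24,"y":0.0,"z":0,"spin":0.747,"hand":1},
    {"x":-0.3,"y":0.0,"z":0,"spin":0.93,"hand":1}
  ]
}}

```text
t: 22.32
tool_pos: [534.5, -143.9, 211.4]
tool_rot: [0.95, 0.312, 0.0, 0.0]
ft_force: [1.2, 0.4, 0.1]
finger_gap: 85.6
finger_force: 0.0
```

```bash
python3 - <<'E'
from h import *
print(observe()['tool_pos'],observe()['tool_rot'],observe()['q'])
im,d=save('top','top6');P=cloud('top',d)
b=cv2.resize(im[90:270,130:370,::-1],None,fx=3.2,fy=3.2,interpolation=cv2.INTER_CUBIC);cv2.imwrite('pics/t6.png',b)
E
```

```text
[ 534.46046882 -143.94634912  211.36565065] [9.50049748e-01 3.12098191e-01 3.64361313e-04 2.51114217e-04] [-3.09183851e-01 -1.38359569e-01  1.75353856e+00  2.05079723e-05
  1.52552888e+00  6.26810012e-01]
```

View pics/t6.png

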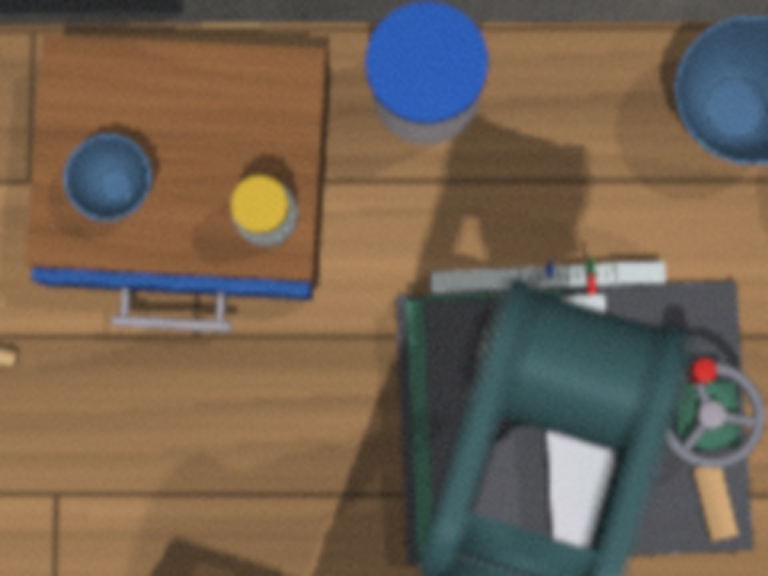

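Emit:
{"name": "apply_moves", "arguments": {
  "plan": [
    {"x":-0.03,"y":0.05,"z":0,"spin":0.187,"hand":1},
    {"x":-0.05,"y":0.1,"z":0,"spin":0.374,"hand":1},
    {"x":-0.0777,"y":0.1377,"z":0,"spin":0.56,"hand":1},
    {"x":-0.0777,"y":0.1377,"z":0,"spin":0.592,"hand":1},
    {"x":-0.0777,"y":0.1377,"z":0,"spin":0.592,"hand":1}
  ]
}}

```text
t: 23.0
tool_pos: [554.8, -298.6, 210.9]
tool_rot: [1.0, 0.025, -0.0, -0.0]
ft_force: [-0.4, -0.9, 0.4]
finger_gap: 85.5
finger_force: 0.0
```

```bash
python3 - <<'E'
from h import *
o=observe();print(o['tool_pos'],o['tool_rot'])
c=calibration('wrist');im,d=save('wrist','w8');P=wcloud(d,c);im=im.astype(int)
m=(im[...,0]>80)&(im[...,1]<60)&(im[...,2]<60)&(abs(P[...,2]-155)<6)
q=P[m];print('knob',len(q),(q.max(0)+q.min(0))/2,np.ptp(q,0))
z=np.load('pics/w5.npz');im,d=z['im'].astype(int),z['d'];c['view']=np.load('pics/w5_v.npz')['v'];P=wcloud(d,c);yc=-.0436*P[...,0]+.999*P[...,1]
B=(P[...,0]>640)&(P[...,0]<690)&(P[...,2]>38)&(P[...,2]<60)
bl=B&(im[...,2]>1.6*im[...,0])&(yc>-200)&(yc<-180);gr=B&(im[...,1]>1.6*im[...,0])&(im[...,1]>1.4*im[...,2])&(yc<-220)
for m in(bl,gr):
  for lo,hi in((40,45),(45,52),(53,59)):
    k=m&(P[...,2]>lo)&(P[...,2]<hi);print(lo,k.sum(),np.percentile(yc[k],[0,10,50,90,100]).round(1) if k.any() else 0)
E
```

```text
[ 554.79040245 -298.55553068  210.91678923] [ 9.99690458e-01  2.48787680e-02 -7.19416701e-05 -1.71948314e-04]
knob 890 [ 553.07153433 -299.77005552  153.25200141] [22.70385705 23.32288456  8.21278074]
40 6 [-191.5 -191.5 -191.4 -191.1 -190.9]
45 9 [-191.5 -191.3 -191.2 -190.9 -190.8]
53 40 [-191.4 -190.9 -189.5 -188.4 -188.3]
40 0 0
45 0 0
53 14 [-232.9 -232.9 -232.3 -231.8 -231.8]
```

Emit:
{"name": "apply_moves", "arguments": {
  "plan": [
    {"x":-0.0018,"y":0.0011,"z":0.04,"spin":0,"hand":1},
    {"x":-0.0018,"y":0.0011,"z":0.074,"spin":0,"hand":1},
    {"x":-0.0018,"y":0.0011,"z":0.074,"spin":0,"hand":-1},
    {"x":-0.0018,"y":0.0011,"z":0.074,"spin":0,"hand":-1},
    {"x":-0.0018,"y":0.0011,"z":0.074,"spin":0,"hand":-1}
  ],
  "newtons": 35
}}

```text
t: 23.68
tool_pos: [553.8, -300.1, 139.0]
tool_rot: [1.0, 0.025, 0.001, 0.001]
ft_force: [0.1, 0.7, -0.2]
finger_gap: 32.6
finger_force: 0.0
```

Emit:
{"name": "apply_moves", "arguments": {
  "plan": [
    {"x":0,"y":0,"z":0,"spin":0,"hand":-1},
    {"x":0,"y":0,"z":0,"spin":0,"hand":-1}
  ]
}}

```text
t: 23.92
tool_pos: [553.6, -300.3, 138.9]
tool_rot: [1.0, 0.024, 0.001, 0.001]
ft_force: [-0.9, 1.1, 7.6]
finger_gap: 23.5
finger_force: 34.0
```

Emit:
{"name": "apply_moves", "arguments": {
  "plan": [
    {"x":0.0008,"y":0.0278,"z":0,"spin":0,"hand":-1},
    {"x":-0.0149,"y":0.0508,"z":0,"spin":0,"hand":-1},
    {"x":-0.0411,"y":0.0601,"z":0,"spin":0,"hand":-1},
    {"x":-0.0678,"y":0.0522,"z":0,"spin":0,"hand":-1},
    {"x":-0.0848,"y":0.0302,"z":0,"spin":0,"hand":-1}
  ]
}}

```text
t: 24.55
tool_pos: [469.8, -335.6, 139.0]
tool_rot: [1.0, 0.024, 0.002, 0.002]
ft_force: [27.8, 6.7, 4.9]
finger_gap: 23.0
finger_force: 37.1
```

Emit:
{"name": "apply_moves", "arguments": {
  "plan": [
    {"x":-0.0008,"y":-0.0278,"z":0,"spin":0,"hand":-1},
    {"x":0.0149,"y":-0.0508,"z":0,"spin":0,"hand":-1},
    {"x":0.0411,"y":-0.0601,"z":0,"spin":0,"hand":-1},
    {"x":0.0678,"y":-0.0522,"z":0,"spin":0,"hand":-1},
    {"x":0.0848,"y":-0.0302,"z":0,"spin":0,"hand":-1}
  ]
}}

```text
t: 25.18
tool_pos: [554.2, -299.6, 138.9]
tool_rot: [1.0, 0.025, 0.0, 0.0]
ft_force: [-30.7, -6.3, 17.8]
finger_gap: 22.8
finger_force: 39.3
```

Emit:
{"name": "apply_moves", "arguments": {
  "plan": [
    {"x":0.0008,"y":0.0278,"z":0,"spin":0,"hand":-1},
    {"x":-0.0149,"y":0.0508,"z":0,"spin":0,"hand":-1},
    {"x":-0.0411,"y":0.0601,"z":0,"spin":0,"hand":-1},
    {"x":-0.0678,"y":0.0522,"z":0,"spin":0,"hand":-1},
    {"x":-0.0848,"y":0.0302,"z":0,"spin":0,"hand":-1}
  ]
}}

```text
t: 25.8
tool_pos: [469.9, -335.6, 139.1]
tool_rot: [1.0, 0.024, 0.002, 0.002]
ft_force: [28.1, 7.7, 5.3]
finger_gap: 23.1
finger_force: 38.2
```

Emit:
{"name": "apply_moves", "arguments": {
  "plan": [
    {"x":-0.0008,"y":-0.0278,"z":0,"spin":0,"hand":-1},
    {"x":0.0149,"y":-0.0508,"z":0,"spin":0,"hand":-1},
    {"x":0.0295,"y":-0.0582,"z":0,"spin":0,"hand":-1},
    {"x":0.0295,"y":-0.0582,"z":0,"spin":0,"hand":-1},
    {"x":0.0295,"y":-0.0582,"z":0,"spin":0,"hand":-1}
  ]
}}

```text
t: 26.42
tool_pos: [497.7, -274.4, 139.2]
tool_rot: [1.0, 0.025, 0.001, 0.0]
ft_force: [0.5, 7.0, 13.1]
finger_gap: 22.8
finger_force: 38.8
```

Emit:
{"name": "apply_moves", "arguments": {
  "plan": [
    {"x":0,"y":0,"z":0,"spin":0,"hand":-1},
    {"x":0,"y":0,"z":0,"spin":0,"hand":1},
    {"x":0,"y":0,"z":0,"spin":0,"hand":1},
    {"x":0,"y":0,"z":0,"spin":0,"hand":1},
    {"x":0,"y":0,"z":-0.05,"spin":0,"hand":1}
  ]
}}

```text
t: 27.05
tool_pos: [495.2, -274.1, 184.0]
tool_rot: [1.0, 0.024, -0.003, -0.002]
ft_force: [-0.2, -0.2, -0.6]
finger_gap: 85.4
finger_force: 0.0
```

Emit:
{"name": "apply_moves", "arguments": {
  "plan": [
    {"x":0,"y":0,"z":-0.05,"spin":0,"hand":1},
    {"x":0.03,"y":-0.05,"z":-0.05,"spin":0,"hand":1},
    {"x":0.05,"y":-0.09,"z":-0.05,"spin":0,"hand":1},
    {"x":0.05,"y":-0.09,"z":-0.05,"spin":0,"hand":1}
  ]
}}

```text
t: 27.55
tool_pos: [542.8, -180.4, 237.0]
tool_rot: [1.0, 0.026, -0.0, -0.0]
ft_force: [0.1, -0.8, -0.7]
finger_gap: 85.9
finger_force: 0.0
```

```bash
python3 edge.py w9;  python3 - <<'E'
from h import *
z=np.load('pics/w9.npz');im,d=z['im'].astype(int),z['d'];c=calibration('wrist');c['view']=np.load('pics/w9_v.npz')['v'];P=wcloud(d,c);yc=-.0436*P[...,0]+.999*P[...,1]
B=(P[...,0]>640)&(P[...,0]<690)&(P[...,2]>38)&(P[...,2]<60)
bl=B&(im[...,2]>1.6*im[...,0])&(yc>-200)&(yc<-180)
k=bl&(P[...,2]>53);print(k.sum(),np.percentile(yc[k],[0,10,50,90,100]).round(1))
u,v=[int(a) for a in np.argwhere(k).mean(0)[::-1]]
b=cv2.resize(np.uint8(im[max(0,v-20):v+45,u-60:u+60,::-1]),None,fx=6,fy=6,interpolation=cv2.INTER_CUBIC);cv2.imwrite('pics/c9.png',b)
E
```

```text
[ 542.31552252 -181.59407889  236.92772321]
red [-193.77251193 -186.44383124] -190.1081715839854
blue 97 [-234.18595083 -188.68243669] -211.43419375912885
green 97 [-234.18595083 -188.77096552] -211.47845817425187
45 [-190.9 -190.8 -189.8 -188.8 -188.7]
```

View pics/c9.png

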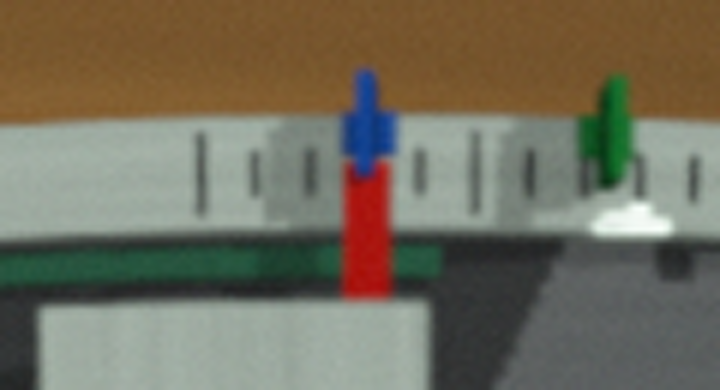

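```bash
python3 -c "
from cell import *
print(observe()['ft_force'],finish_job())"
```

```text
the job is handed in; nothing more can be done
[-0.20232999  0.08140944 -0.60547489] None
```

The job is handed in, though the hand-in returned no verdict. The clamp was opened to the green flag, and both moulds present were laid flat in the drawer. The drawer is shut, the pointer is back about 0.3 mm from the blue flag, and the gripper is clear of everything.

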